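Clear the card-reading table

ROBOT

A 7-joint arm with a two-finger parallel gripper is mounted at the origin on the work surface. World frame = base frame: x ahead of the robot, y to its left, z up, the work surface at z = 0. Lengths are in mm, angles in rad, forces in N, time in s.
With the tool pointing down it reaches from about 425 to 1025 mm from the base axis. Payload 9.4 kg.
Tool frame: the origin (TCP) lies midway between the tips of the shut fingers; the grasp point (between the pads) lies 19 mm behind it; z points along the fingers, y is the direction in which the jaws open and shut (so a half turn about z gives the same grasp; the last joint's range is limited). The gripper opens to 85 mm and grips with 20 to 120 N. Pads are 22 mm wide; open, the fingers measure 114 mm over their backs; the gripper's body (76 mm by 85 mm) begins 54 mm behind the grasp point. The pads swing forward as they close: fully open they stand 13 mm farther back than shut.
Start: joints at [-1.265, 0.599, -0.003, 1.599, 0.002, 0.943, -0.08], TCP at [270.805, 672.524, 231.275] pointing down, gripper open.
Joint ranges: [-2.57, 2.57], [-0.35, 1.97], [-1.29, 1.29], [0.11, 2.56], [-1.05, 4.19], [0.11, 1.86], [-2.63, 2.63]. Speed limits (rad/s): [2.22, 2.22, 3.01, 3.01, 3.14, 3.14, 3.14].

INTERFACE

Orientations are given as a rotation vector (axis times angle).
In Python, from station import r, fingers, kin, imaging, finish_job, telemetry gives the robot as it stands. The module is installed in compiled form; this text tells all that it offers. Calls block until the motion is done:
- r.movep(position, orientation): joint-space move of the TCP to a pose.
- r.move_straight(position, rot=None, rate=150): straight line of the TCP; rot=None keeps the orientation; rate is the mean speed in mm/s.
- r.move_j(angles): joint-space move.
- fingers.gripper_to(opening): opening from 0.0 (shut) to 1.0 (fully open); the grip force is fixed at half the most; returns when the fingers have stopped.
- r.sleep(seconds).
- kin.inverse_kinematics(position, orientation): joint angles nearest the present ones, or None.
- imaging.grab_frame(name): name is "scene" or "top"; returns (picture, depth): 480x640x3 uint8, red, green, blue; 480x640 float32, mm along the optical axis (not along the pixel's ray), 0 where there is no reading.
- imaging.camera_model(name): a dict with "fx", "fy", "cx", "cy" (pixels), "D" ([k1, k2, p1, p2, k3] as OpenCV has them; the pictures are not rectified), "cam_to_world" (4x4, takes a point from camera to world coordinates). Camera axes: x right, y down, z forward; pixel columns grow to the right and rows downward; lengths in mm; the calibration is good to about 2 mm. A picture is of the moment at which its call begins. camera_model takes no time and is no camera call.
A pose or a line that the arm cannot do raises r.MotionError and nothing moves.
- finish_job(): hands the job in, once; it reports no verdict.
Readings, each from a call of its own:
- telemetry.get_t(): time.
- telemetry.get_qpos(): joint angles.
- telemetry.get_dq(): joint speeds.
- telemetry.get_joint_torque(): joint torques, N m.
- telemetry.get_tcp_pos(): TCP position.
- telemetry.get_orientation(): TCP orientation.
- telemetry.get_contact_force(): force on the tool from outside, world axes, zero at the start.
- telemetry.get_wrist_torque(): the same for the moment, N m.
- telemetry.get_grip_width(): opening from 0.0 (shut) to 1.0 (fully open).
Only numpy, scipy, OpenCV 4.12 (cv2) and the standard library are available. Lean on these libraries where they do the work, as an engineer would, in place of code of your own. Each camera call takes 0.05 s, during which the arm holds its last target.

TASK

The card reading is over; put the five things left on the cloth back where they belong. Stand the tall tarot deck in the empty bay of the large clear card bin and the smaller pocket deck in the empty bay of the small clear bin, set the large tealight in the middle of the large empty glass lotus and the small tealight in the middle of the small empty one, and stand the crystal tower, point up, in the middle of the clear half of the wooden crystal tray. Leave all five upright, let go and still.

Things in the scene. Friction and masses are not known exactly. Their poses are not given: they have to be found in the camera images.
- deck_tarot_c (a point): The tall tarot deck: a closed card box in plain dusty violet with thin gold lines, standing on end on the cloth. 33 mm thick (its x), 73 mm wide (y), 123 mm tall (z, up); about 300 g. Point: its centre, half-way up (61.5 mm above its underside). Best grasped across the 33 mm thickness, near the top.
- deck_pocket_c (a point): The smaller pocket deck: a box of the same violet look, standing on end, 28 mm thick (x), 52 mm wide (y), 86 mm tall (z, up); about 140 g. Point: its centre, half-way up (43 mm above its underside). Grasp across the 28 mm thickness, near the top.
- candle_large_c (a point): The large tealight: white wax in a round aluminium cup, 58 mm across, 22 mm tall, about 50 g, standing upright on the cloth. Point: its centre, half-way up (11 mm above its underside). z up.
- candle_small_c (a point): The small tealight: the same but 38 mm across, 16 mm tall, about 18 g. Point: its centre, half-way up (8 mm above its underside). z up.
- tower_c (a point): The crystal tower: a six-sided pale quartz prism standing on its flat end, point up; 34 mm across the flats, 80 mm tall, of which the lower 58 mm are straight-sided; about 170 g. Point: on its axis, half-way up (40 mm above its underside). z up along the axis; one pair of flats faces its +x and -x, the others every 60 degrees round.
- bin_large_bay (a point): Large clear acrylic card bin, fixed: 181 mm long (its y), 59 mm deep (x), walls 3 mm thick, 62 mm above the table. Two bays side by side along y; one holds a filed tarot deck 123 mm tall, centred 89 mm to +y of the point. Point: centre of the empty bay's floor, 3 mm above the table. The bay is 53 (x) by 93 mm (y) inside: the tarot deck stands in it, thickness along x, with 10 mm of play all round.
- bin_small_bay (a point): Small clear acrylic card bin, fixed: 139 mm long (its y), 54 mm deep (x), walls 3 mm thick, 45 mm above the table. Two bays along y; one holds a filed pocket deck 86 mm tall, centred 68 mm to -y of the point. Point: centre of the empty bay's floor, 3 mm above the table. The bay is 48 (x) by 72 mm (y) inside: the pocket deck stands in it, thickness along x, with 10 mm of play all round.
- lotus_large_seat (a point): Large empty cut-glass lotus candle holder, fixed, 140 mm across its petals. Point: centre of its flat round seat, 24 mm above the table; the seat is 78 mm across inside a rim 3 mm high and 3 mm thick; petals rise outwards to at most 30 mm above the table. z up. (Another lotus, with a candle in it, stands on the black side riser and has no part in the job.)
- lotus_small_seat (a point): The small empty cut-glass lotus candle holder, fixed, 112 mm across its petals. Point: centre of its flat round seat, 24 mm above the table; the seat is 56 mm across inside a rim 3 mm high and 3 mm thick; petals rise outwards to at most 30 mm above the table. z up.
- tray_free (a point): Low wooden crystal tray, fixed: 144 mm long (its x), 100 mm wide (y), rim 6 mm thick, 16 mm above the table. A low bar (11 mm above the table) parts it: the +x half holds crystals up to 28 mm high, the -x half is clear, 70 (x) by 88 mm (y). Point: middle of the clear half's floor, 6 mm above the table. The crystal tower stands there.
Mind the look-alikes: they are no part of the job. What is shaped like the part that bears tower_c but red is not meant. Leave any green look-alike of the part that bears deck_pocket_c alone.

How it is judged:
By the outcome, as a careful person would: the job done as asked, in the order asked, and still so for the second after the job is handed in, with the robot touching nothing.
It also fails if it takes over 120 s, if anything falls off the work surface, if the arm or the gripper's body presses on something with over 40 N, if the wrist force passes 120 N, or if a joint passes its speed limit or range.

## Working session

There is one attempt and no reset: what is moved stays moved. The work goes in short steps, each a Python script; the robot and the scene stay as the last script left them, time stands still between calls to the robot, and variables do not carry over. Pictures are saved under pics/ and viewed, and the job is handed in when it is done.

```bash
mkdir -p pics; python3 - <<'E'
from station import r, fingers, kin, imaging, telemetry
import cv2,numpy as np
for n in("scene","top"):
    p,d=imaging.grab_frame(n); cv2.imwrite(f"pics/{n}0.png",cv2.cvtColor(p,cv2.COLOR_RGB2BGR)); np.savez(f"{n}0.npz",p=p,d=d)
    m=imaging.camera_model(n); print(n,{k:np.round(v,4).tolist() for k,v in m.items()}); print((d==0).mean(), d[d>0].min(), d.max())
print(telemetry.get_t(),telemetry.get_orientation(),telemetry.get_tcp_pos())
E
```

```text
scene {'fx': 463.4227, 'fy': 463.4227, 'cx': 318.82, 'cy': 237.3935, 'D': [0.0088, 0.0, 0.0, 0.0, 0.0], 'cam_to_world': [[-0.787, 0.4391, -0.4333, 884.0301], [0.6169, 0.5547, -0.5583, 512.5265], [-0.0048, -0.7067, -0.7075, 723.0539], [0.0, 0.0, 0.0, 1.0]]}
0.003942057291666667 526.9178 3444.8633
top {'fx': 618.2294, 'fy': 618.2294, 'cx': 320.5458, 'cy': 236.2427, 'D': [-0.0418, 0.0, 0.0, 0.0, 0.0], 'cam_to_world': [[0.0152, -0.9932, 0.115, 369.5223], [-0.9996, -0.0179, -0.0227, 10.5198], [0.0246, -0.1146, -0.9931, 1197.0943], [0.0, 0.0, 0.0, 1.0]]}
0.004111328125 1043.11 2092.1199
0.1 [-5.97526891e-01 -3.08409613e+00  2.21842657e-03] [270.66834285 672.12774076 230.49775942]
```

View pics/scene0.png

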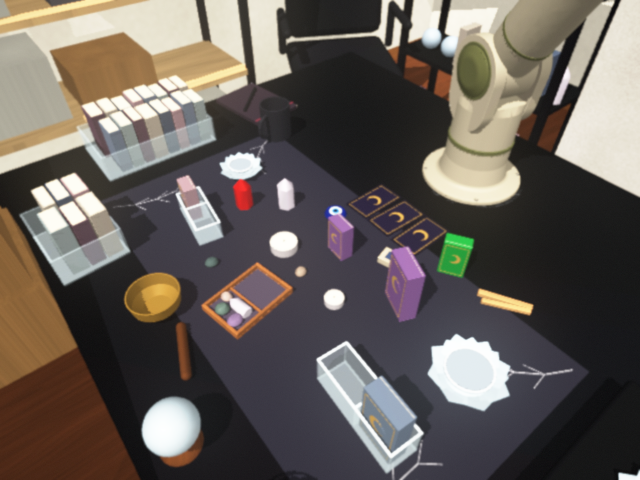

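View pics/top0.png

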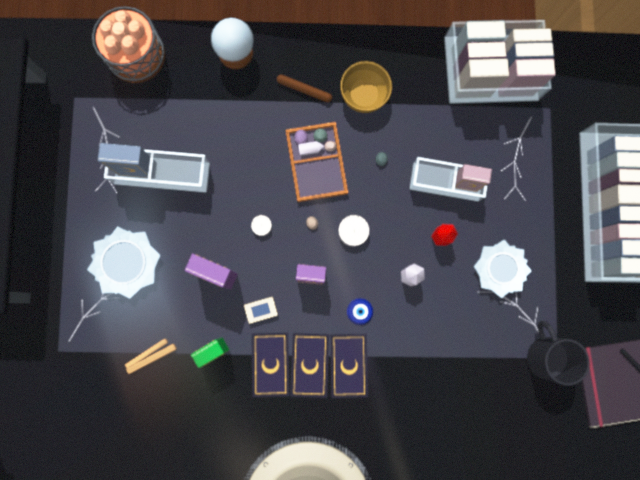

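```bash
cat > h.py <<'E'
import numpy as np, cv2
from station import imaging
def rays(n,uv):
    m=imaging.camera_model(n);K=np.array([[m['fx'],0,m['cx']],[0,m['fy'],m['cy']],[0,0,1]])
    q=cv2.undistortPoints(np.asarray(uv,float).reshape(-1,1,2),K,np.array(m['D'])).reshape(-1,2)
    return np.c_[q,np.ones(len(q))],np.array(m['cam_to_world'])
def plane(n,uv,z):
    q,T=rays(n,uv); d=q@T[:3,:3].T; o=T[:3,3]; return o+d*((z-o[2])/d[:,2])[:,None]
def cloud(n,d):
    v,u=np.mgrid[:480,:640]; q,T=rays(n,np.c_[u.ravel(),v.ravel()])
    P=(q*d.reshape(-1,1))@T[:3,:3].T+T[:3,3]; P[d.ravel()==0]=np.nan; return P.reshape(480,640,3)
def proj(n,P):
    m=imaging.camera_model(n);K=np.array([[m['fx'],0,m['cx']],[0,m['fy'],m['cy']],[0,0,1]]);T=np.linalg.inv(m['cam_to_world'])
    return cv2.projectPoints(np.asarray(P,float).reshape(-1,1,3),cv2.Rodrigues(T[:3,:3])[0],T[:3,3],K,np.array(m['D']))[0].reshape(-1,2)
E
python3 - <<'E'
from h import *
for n,box in(("top",(60,100,560,400)),("scene",(110,120,600,480))):
    z=np.load(n+"0.npz"); C=cloud(n,z['d'])
    cl=C[...,2]
    print(n,"cloth z",[np.round([np.nanmedian(cl[v-3:v+4,u-3:u+4]),np.nanstd(cl[v-3:v+4,u-3:u+4])],2) for u,v in ([(220,320),(480,330),(230,130),(530,200)] if n=="top" else [(300,330),(180,270),(480,330)])])
    hm=np.clip(cl,0,140)/140*255
    cv2.imwrite(f"pics/{n}_h.png",cv2.applyColorMap(np.nan_to_num(hm).astype(np.uint8),cv2.COLORMAP_JET))
t=np.load("top0.npz")['p'][:,:,::-1]
cv2.imwrite("pics/c1.png",cv2.resize(t[110:390,60:330],None,fx=2.1,fy=2.1,interpolation=cv2.INTER_CUBIC))
cv2.imwrite("pics/c2.png",cv2.resize(t[110:330,280:560],None,fx=2.6,fy=2.6,interpolation=cv2.INTER_CUBIC))
E
```

```text
top cloth z [array([-0.56,  2.42]), array([-0.03,  2.22]), array([0.18, 2.78]), array([-1.35,  2.2 ])]
scene cloth z [array([0.88, 1.36]), array([1.28, 1.36]), array([1.21, 1.43])]
```

View pics/c1.png

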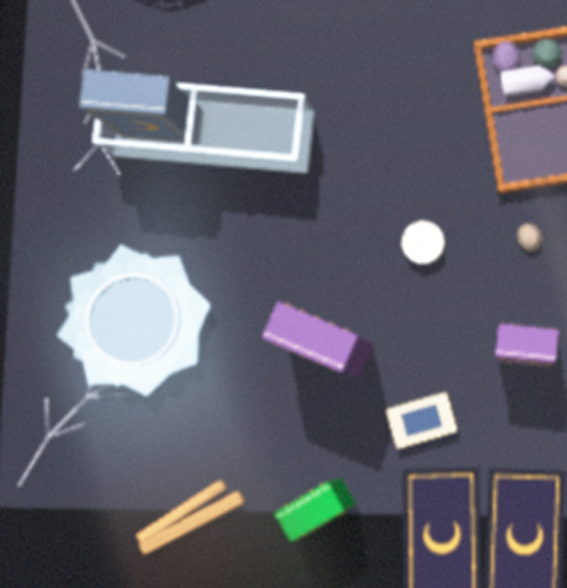

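View pics/c2.png

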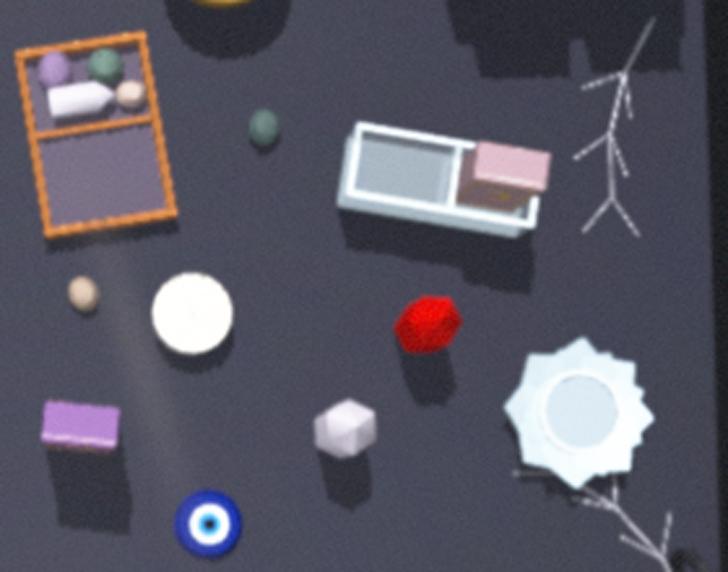

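View pics/top_h.png

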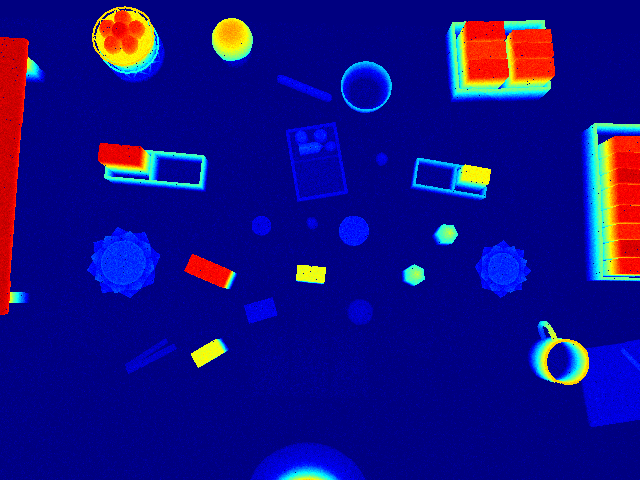

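```bash
cat > meas.py <<'E'
from h import *
import sys
def rect(P):
    (c,(w,h),a)=cv2.minAreaRect(P.astype(np.float32)); 
    if w>h: w,h=h,w; a+=90   # a: direction of short side
    return np.round(c,1),np.round((w,h),1),round((a+90)%180-90,1)
def cnt(mask):
    c,_=cv2.findContours(mask.astype(np.uint8),cv2.RETR_EXTERNAL,cv2.CHAIN_APPROX_NONE); return max(c,key=cv2.contourArea).reshape(-1,2)
if __name__=="__main__":
  for n in("top","scene"):
    f=np.load(n+"0.npz");p=f['p'];C=cloud(n,f['d']);Z=C[...,2]
    hsv=cv2.cvtColor(p,cv2.COLOR_RGB2HSV);H,S,V=cv2.split(hsv)
    print("==",n)
    vio=(H>130)&(H<160)&(S>70)
    for nm,c,h in(("tarot",(448,185),123),("pocket",(425,20),86)):
        X=C[...,:2]; m=vio&(abs(Z-h)<6)&(V>90)
        # select comps
        N,L,st,ce=cv2.connectedComponentsWithStats(m.astype(np.uint8))
        for i in range(1,N):
            if st[i,4]>80:
                k=cnt(L==i); P=plane(n,k,h)[:,:2]; print(nm,"px",ce[i].round(),st[i,4],rect(P))
    red=(H<6)&(S>150)
    # generic blobs by height
    for nm,lo,hi,hz in(("bigcandle/small",12,30,None),):
        m=(V>180)&(S<60)&(Z>8)&(Z<32)
        N,L,st,ce=cv2.connectedComponentsWithStats(m.astype(np.uint8))
        for i in range(1,N):
            if st[i,4]>100:
                zz=np.nanmedian(Z[L==i]); k=cnt(L==i); P=plane(n,k,zz)[:,:2]; cc,rr=cv2.minEnclosingCircle(P.astype(np.float32)); print("white","px",ce[i].round(),st[i,4],"z",zz.round(1),"circ",np.round(cc,1),round(2*rr,1),"mean",P.mean(0).round(1))
E
python3 meas.py
```

```text
== top
tarot px [207. 269.] 685 (array([431.1, 181.9]), array([32.8, 73.4]), -22.0)
pocket px [311. 271.] 338 (array([434.4,   1.8]), array([21.3, 51.5]), -4.8)
white px [450.  71.] 170 z 21.7 circ [ 848.2 -275.8] 133.5 mean [ 841.3 -269.6]
white px [586. 206.] 674 z 18.0 circ [ 576.7 -544.9] 293.4 mean [ 572.9 -538.7]
white px [309. 147.] 226 z 23.1 circ [679.7   6. ] 49.1 mean [679.4   8.6]
white px [171. 183.] 215 z 23.0 circ [621.8 292.9] 180.4 mean [602.4 275.5]
white px [438. 189.] 211 z 20.7 circ [ 618.6 -258.8] 141.9 mean [ 604.5 -240.6]
white px [261. 225.] 293 z 14.1 circ [526.1  98.7] 38.1 mean [526.   98.9]
white px [353. 230.] 705 z 20.1 circ [518.7 -79.2] 58.3 mean [518.8 -79.8]
white px [124. 262.] 3446 z 22.5 circ [450.1 357.7] 138.8 mean [449.9 358.1]
white px [502. 268.] 2063 z 21.7 circ [ 450.3 -367.1] 109.0 mean [ 449.9 -368.2]
white px [260. 310.] 406 z 14.4 circ [363.9  96.2] 63.7 mean [363.8  95.8]
white px [360. 311.] 109 z 10.7 circ [364.3 -94.2] 29.2 mean [364.3 -94.3]
white px [307. 463.] 2246 z 12.8 circ [53.5  2.5] 209.8 mean [82.5 -0. ]
== scene
tarot px
[... 547 characters left out ...]
x [204. 232.] 261 z 20.2 circ [ 628.5 -247.4] 140.0 mean [ 642.7 -228.4]
white px [203. 214.] 101 z 17.1 circ [ 619.9 -258.7] 72.8 mean [ 615.9 -263.2]
white px [283. 243.] 523 z 20.7 circ [525.3 -76.5] 70.7 mean [524.1 -75.5]
white px [ 91. 266.] 340 z 14.5 circ [ 855.7 -276.1] 137.5 mean [ 856.  -269.3]
white px [384. 256.] 124 z 15.1 circ [372.9  84.1] 50.7 mean [377.6  82.1]
white px [333. 298.] 288 z 14.8 circ [530.   99.9] 42.9 mean [530. 100.]
white px [237. 305.] 326 z 22.5 circ [6.878e+02 6.000e-01] 73.0 mean [ 6.852e+02 -2.000e-01]
white px [469. 372.] 4239 z 23.7 circ [451.8 357.5] 137.7 mean [451.6 359.1]
white px [363. 430.] 669 z 20.1 circ [633.9 300.1] 186.6 mean [653.8 322.1]
```

```bash
cat > m2.py <<'E'
from meas import *
for n in("top","scene"):
    f=np.load(n+"0.npz");p=f['p'];C=cloud(n,f['d']);X,Y,Z=C[...,0],C[...,1],C[...,2]
    H,S,V=cv2.split(cv2.cvtColor(p,cv2.COLOR_RGB2HSV)); print("==",n)
    if n=="top":
        m=(H>130)&(H<160)&(S>70)&(abs(X-433)<60)&(abs(Y)<60)
        print("pocket V rows",[(int(v),int(V[v,311]),round(float(Z[v,311]))) for v in range(262,285)])
    for h in(86,):
        m=(H>130)&(H<160)&(S>60)&(abs(X-433)<40)&(abs(Y)<50)&(V>115)&(Z>70)
        print("pocket",m.sum(),rect(plane(n,cnt(m),h)[:,:2]), "depth", C[m&(abs(Z-h)<5)].mean(0).round(1))
    # bins
    for nm,cx,cy,h in(("binL",650,290,62),("binS",610,-250,45)):
        m=(abs(X-cx)<90)&(abs(Y-cy)<140)&(abs(Z-h)<4.5)&(V>150)&(S<60)
        m=cv2.morphologyEx(m.astype(np.uint8),cv2.MORPH_CLOSE,np.ones((5,5)))
        k=cnt(m);print(nm,len(k),rect(plane(n,k,h)[:,:2]),cv2.boxPoints(cv2.minAreaRect(k)).round().tolist())
        # filed deck
        hd=123 if h==62 else 86
        m=(abs(X-cx)<120)&(abs(Y-cy)<160)&(abs(Z-hd)<6)
        m=cv2.morphologyEx(m.astype(np.uint8),cv2.MORPH_OPEN,np.ones((3,3)))
        print("  filed",rect(plane(n,cnt(m),hd)[:,:2]))
    m=(H<16)&(S>110)&(V>70)&(abs(X-650)<110)&(abs(Y)<90)&(Z>4)&(Z<24)
    m=cv2.morphologyEx(m.astype(np.uint8),cv2.MORPH_CLOSE,np.ones((5,5)))
    k=cnt(m);print("tray",rect(plane(n,k,16)[:,:2]),cv2.boxPoints(cv2.minAreaRect(k)).round().tolist())
    for nm,cx,cy,rr in(("LL",450,358,36),("LS",450,-367,26)):
        R=np.hypot(X-cx,Y-cy); 
        for a,b in((0,rr-4),(rr,rr+8),(rr+10,rr+16),(rr+18,rr+24)): print(nm,a,b,np.nanmedian(Z[(R>=a)&(R<b)]).round(1),np.median(V[(R>=a)&(R<b)]),np.median(S[(R>=a)&(R<b)]))
    R=(abs(X-430)<45)&(abs(Y+180)<45)&(Z>12)&(S<90)
    k=cnt(R); print("tower px",k.min(0),k.max(0),"pts z bins")
    for lo,hi in((10,25),(25,40),(40,55),(55,62),(62,70),(70,85)):
        q=C[R&(Z>lo)&(Z<hi)]; 
        if len(q)>3: print(lo,hi,len(q),q.mean(0).round(1),np.ptp(q,axis=0).round(1))
E
python3 m2.py
```

```text
== topTraceback (most recent call last):
  File "m2.py", line 7, in <module>
    print("pocket V rows",[(int(v),int(V[v,311]),round(float(Z[v,311]))) for v in range(262,285)])
                                                 ~~~~~^^^^^^^^^^^^^^^^^
ValueError: cannot convert float NaN to integer
```

```bash
sed -i 's/round(float(Z\[v,311\]))/float(Z[v,311].round())/' m2.py; python3 m2.py
```

```text
== top
pocket V rows [(262, 92, 2.0), (263, 97, -0.0), (264, 108, 1.0), (265, 149, -4.0), (266, 200, nan), (267, 212, 83.0), (268, 213, 82.0), (269, 208, 85.0), (270, 211, 84.0), (271, 213, 86.0), (272, 213, 81.0), (273, 209, 86.0), (274, 213, 87.0), (275, 211, 87.0), (276, 213, 84.0), (277, 213, 80.0), (278, 222, 86.0), (279, 223, 80.0), (280, 191, 85.0), (281, 127, 85.0), (282, 103, 50.0), (283, 84, 2.0), (284, 67, 2.0)]
pocket 412 (array([431. ,   2.1]), array([28.4, 51.6]), -5.4) depth [432.    1.9  85.3]
binL 278 (array([627.1, 297.7]), array([ 60.9, 182.2]), -4.2) [[104.0, 178.0], [107.0, 146.0], [204.0, 155.0], [201.0, 187.0]]
  filed (array([635. , 344.7]), array([34.5, 76.4]), -3.6)
binS 220 (array([ 621.1, -263.1]), array([ 55.8, 141. ]), -8.7) [[412.0, 185.0], [417.0, 157.0], [490.0, 170.0], [485.0, 198.0]]
  filed (array([ 619.5, -299.8]), array([29.6, 52.3]), -8.3)
tray (array([653.6,  -5.9]), array([ 99.8, 145.8]), -79.5) [[285.0, 129.0], [336.0, 121.0], [348.0, 193.0], [297.0, 202.0]]
LL 0 32 24.0 242.0 28.0
LL 36 44 24.5 250.0 13.5
LL 46 52 21.3 253.0 13.0
LL 54 60 17
[... 872 characters left out ...]
ay([ 622. , -299.4]), array([29.7, 63.1]), -8.6)
tray (array([658.2,  -1.8]), array([108.2, 148.4]), -79.5) [[200.0, 306.0], [263.0, 253.0], [294.0, 291.0], [231.0, 343.0]]
LL 0 32 24.9 240.0 13.0
LL 36 44 25.2 251.0 3.0
LL 46 52 22.2 252.0 5.0
LL 54 60 17.5 245.0 10.0
LS 0 22 25.0 239.0 13.0
LS 26 34 24.0 245.0 5.0
LS 36 42 21.3 247.0 8.0
LS 44 50 16.8 227.5 18.0
tower px [277 179] [293 207] pts z bins
10 25 63 [ 443.2 -179.6   17.9] [31.6 31.9 12.7]
25 40 83 [ 443.  -179.2   32.3] [31.  26.  14.7]
40 55 74 [ 444.6 -180.2   47.8] [29.  34.5 14.6]
55 62 67 [ 441.  -182.1   58.9] [35.3 33.7  6.6]
62 70 56 [ 440.4 -185.4   65.9] [30.2 26.   7.4]
70 85 36 [ 437.7 -187.9   73.3] [19.7 17.5  8. ]
```

```bash
python3 - <<'E'
from meas import *
f=np.load("top0.npz");p=f['p'].astype(int);C=cloud("top",f['d'])
for u in(170,185):
  print(u,[(v,round(float(plane("top",[(u,v)],62)[0,0])),int(p[v,u].mean()),float(C[v,u,2].round())) for v in range(145,195)])
for u in(435,):
  print(u,[(v,round(float(plane("top",[(u,v)],45)[0,0])),int(p[v,u].mean()),float(C[v,u,2].round())) for v in range(152,203)])
# overlay check
img=f['p'][:,:,::-1].copy(); img=cv2.resize(img,None,fx=4,fy=4,interpolation=cv2.INTER_CUBIC)
def bx(c,w,h,a,z,col):
    a=np.deg2rad(a);ex=np.array([np.cos(a),np.sin(a)]);ey=np.array([-ex[1],ex[0]])
    P=[np.r_[np.array(c)+sx*w/2*ex+sy*h/2*ey,z] for sx,sy in((1,1),(1,-1),(-1,-1),(-1,1))]
    cv2.polylines(img,[np.int32((proj("top",P)+.5)*4)],True,col,1)
bx((627.1,297.7),59,181,-4,62,(0,0,255)); bx((621.5,-262.8),54,139,-8.7,45,(0,0,255)); bx((654,-5.5),144,100,10.5,16,(0,255,0))
bx((635,344.7),33,73,-4,126,(0,255,255)); bx((619.5,-299.8),28,52,-8.7,89,(0,255,255))
cv2.imwrite("pics/o1.png",img[4*110:4*210,4*90:4*220]); cv2.imwrite("pics/o2.png",img[4*110:4*210,4*280:4*360]);cv2.imwrite("pics/o3.png",img[4*130:4*220,4*400:4*510])
E
```

```text
170 [(145, 668, 82, 0.0), (146, 666, 84, 3.0), (147, 664, 80, 1.0), (148, 662, 80, 1.0), (149, 660, 83, -5.0), (150, 659, 89, 2.0), (151, 657, 168, 0.0), (152, 655, 249, 63.0), (153, 653, 251, 64.0), (154, 651, 197, 59.0), (155, 649, 124, 49.0), (156, 647, 115, 38.0), (157, 645, 116, 34.0), (158, 643, 131, 22.0), (159, 641, 165, 11.0), (160, 639, 184, 7.0), (161, 637, 184, 4.0), (162, 636, 184, 4.0), (163, 634, 183, 3.0), (164, 632, 183, 8.0), (165, 630, 185, -1.0), (166, 628, 182, 3.0), (167, 626, 183, -4.0), (168, 624, 188, 3.0), (169, 622, 186, 1.0), (170, 620, 185, 1.0), (171, 618, 185, -1.0), (172, 617, 186, 1.0), (173, 615, 185, -0.0), (174, 613, 184, 3.0), (175, 611, 183, 0.0), (176, 609, 182, 4.0), (177, 607, 187, 2.0), (178, 605, 184, 3.0), (179, 603, 186, 6.0), (180, 601, 202, 2.0), (181, 599, 239, 3.0), (182, 598, 252, 65.0), (183, 596, 248, 65.0), (184, 594, 210, 53.0), (185, 592, 186, 40.0), (186, 590, 184, 30.0), (187, 588, 182, 23.0), (188, 586, 165, 10.0), (189, 584, 106, 3.0), (190, 582, 62, 2.0), (191, 581, 59, 1.0), (192, 579, 56, -1.0), (193, 577, 57, 2.0), (194, 
[... 1574 characters left out ...]
182, 3.0), (172, 631, 182, 2.0), (173, 629, 182, -1.0), (174, 627, 183, 1.0), (175, 625, 183, -0.0), (176, 623, 183, -0.0), (177, 621, 183, 2.0), (178, 619, 183, 3.0), (179, 617, 183, 1.0), (180, 615, 183, 1.0), (181, 613, 181, 7.0), (182, 611, 181, -0.0), (183, 609, 183, 2.0), (184, 607, 180, -0.0), (185, 605, 193, 3.0), (186, 603, 232, -1.0), (187, 601, 251, 44.0), (188, 599, 248, 48.0), (189, 597, 213, 37.0), (190, 596, 187, 30.0), (191, 594, 183, 23.0), (192, 592, 174, 15.0), (193, 590, 144, 7.0), (194, 588, 87, 2.0), (195, 586, 52, 4.0), (196, 584, 46, -1.0), (197, 582, 50, 1.0), (198, 580, 48, -0.0), (199, 578, 46, -4.0), (200, 576, 49, -1.0), (201, 574, 46, -3.0), (202, 572, 48, 3.0)]
```

View pics/o1.png

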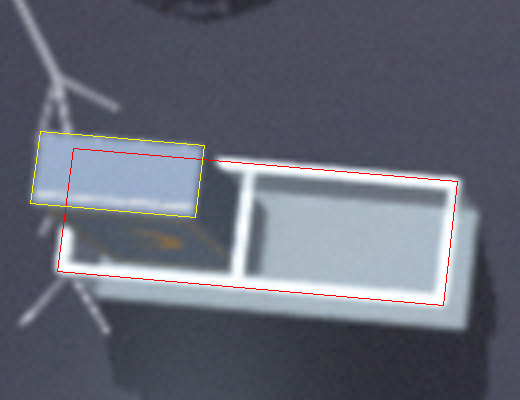

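View pics/o3.png

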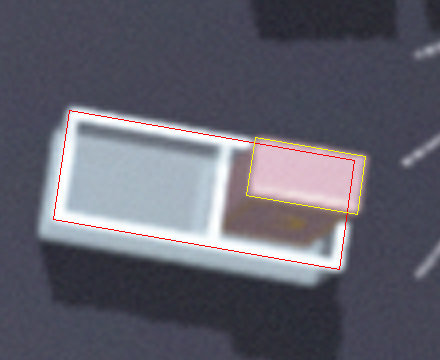

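View pics/o2.png

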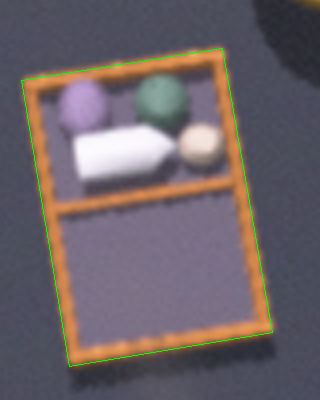

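```bash
cat > rob.py <<'E'
import numpy as np
from scipy.spatial.transform import Rotation as R
from station import r, fingers, kin, telemetry
def rot(deg,flip=False):  # jaw direction (tool y) at deg in world, tool down
    a=np.deg2rad(deg+(180 if flip else 0)); y=np.array([np.cos(a),np.sin(a),0]); z=np.array([0,0,-1.]); x=np.cross(y,z)
    return R.from_matrix(np.c_[x,y,z]).as_rotvec()
def best(pos,deg):
    o=[]
    for f in(0,1):
        q=kin.inverse_kinematics(list(pos),list(rot(deg,f)))
        if q is not None: o.append((abs(q[6]),f,np.round(q,2)))
    return sorted(o,key=lambda t:t[0])
def st(tag=""):
    print(tag,"t%.1f"%telemetry.get_t(),np.round(telemetry.get_tcp_pos(),1),"F",np.round(telemetry.get_contact_force(),1),"w %.3f"%telemetry.get_grip_width())
E
python3 - <<'E'
from meas import *
from rob import *
C=cloud("top",np.load("top0.npz")['d']);print("riser",C[150,10],C[250,15])
print(cv2.Rodrigues(np.array(telemetry.get_orientation()))[0].round(2))
f=np.load("top0.npz");H,S,V=cv2.split(cv2.cvtColor(f['p'],cv2.COLOR_RGB2HSV))
X,Y,Z=[C[...,i] for i in range(3)]
m=(abs(X-433)<40)&(abs(Y+190)<35)&(Z>50)
k=cnt(m); P=plane("top",k,58)[:,:2]; h=cv2.approxPolyDP(cv2.convexHull(P.astype(np.float32)),6,True).reshape(-1,2);print("hex",h.round(1).tolist())
for a in range(-90,90,10):
    u=np.array([np.cos(np.deg2rad(a)),np.sin(np.deg2rad(a))]);s=P@u;print(a,round(np.ptp(s),1),end="; ")
q=cv2.fitEllipse(P.astype(np.float32));print(q)
for nm,p,a in(("tarot",(432.5,182.5,80),-21.5),("tarothi",(432.5,182.5,270),-21.5),("binL",(626,256.6,83),-4),("pocket",(433.5,3,50),-5),("pockethi",(433.5,3,240),-5),("binS",(627.4,-232.4,53),-8.7),
 ("cL",(520.5,-78.5,5),90),("LL",(451,358,29),90),("cS",(527,99,6),90),("LS",(451,-366.5,30),90),("tow",(434.5,-189.5,22),90),("towhi",(434.5,-189.5,230),90),("tray",(624.3,-10.7,28),100)):
    print(nm,best(p,a))
st()
E
```

```text
riser [635.59548165 535.07464708 133.29585414] [470.41599826 575.19442914   1.77587682]
[[-0.93  0.37 -0.  ]
 [ 0.37  0.93 -0.  ]
 [-0.   -0.   -1.  ]]
hex [[452.79998779296875, -189.60000610351562], [443.20001220703125, -174.6999969482422], [426.6000061035156, -172.8000030517578], [415.79998779296875, -193.3000030517578], [430.79998779296875, -208.1999969482422], [443.79998779296875, -206.39999389648438]]
-90 35.4; -80 36.0; -70 37.4; -60 37.9; -50 37.7; -40 36.7; -30 35.2; -20 34.8; -10 36.5; 0 37.0; 10 37.0; 20 36.0; 30 34.3; 40 35.3; 50 37.2; 60 38.0; 70 38.1; 80 37.3; ((433.6276550292969, -190.44482421875), (34.40787887573242, 35.45407485961914), 1.7493886947631836)
tarot [(np.float64(0.4747137780590031), 0, array([-0.67,  0.57,  0.21,  2.31, -0.41,  0.29, -0.47])), (np.float64(1.7101288978771996), 1, array([-0.3 ,  0.57, -0.32,  2.29,  0.52,  0.35,  1.71]))]
tarothi [(np.float64(0.687603100209224), 0, array([-0.9 ,  0.26,  0.48,  2.14, -0.17,  0.78, -0.69])), (np.float64(2.096773601920694), 1, array([-0.23,  0.26, -0.36,  2.1 ,  0.13,  0.8 ,  2.1 ]))]
binL [(np.float64(0.334831
[... 1480 characters left out ...]
 0, array([ 0.9 ,  0.76, -0.47,  2.05,  0.71,  0.5 ,  1.47]))]
tow [(np.float64(0.7384063370404892), 1, array([ 0.21,  0.69,  0.13,  2.32, -0.54,  0.16, -0.74])), (np.float64(1.3623672588516333), 0, array([ 0.38,  0.68, -0.13,  2.31,  0.5 ,  0.17,  1.36]))]
towhi [(np.float64(0.4910500077856339), 1, array([-0.46,  0.51,  1.12,  2.2 , -0.65,  0.82, -0.49])), (np.float64(2.033999804266875), 0, array([ 0.06,  0.31,  0.31,  2.17, -0.15,  0.68,  2.03]))]
tray [(np.float64(0.7960147113637804), 1, array([-0.36,  0.8 ,  0.45,  1.99, -0.7 ,  0.51, -0.8 ])), (np.float64(1.41174977836579), 0, array([ 0.04,  0.75, -0.17,  1.96,  0.27,  0.45,  1.41]))]
 t0.1 [270.7 672.1 230.5] F [-0.3 -0.1  0.2] w 0.999
```

```bash
python3 - <<'E'
from rob import *
from station import imaging
import cv2
o=list(rot(-21.5))
r.movep([432.5,182.5,250],o); st("above")
fingers.gripper_to(0.8)
r.move_straight([432.5,182.5,80],rate=200); st("down")
fingers.gripper_to(0.0); st("grip")
r.move_straight([432.5,182.5,110],rate=100); st("lift")
for n in("top","scene"):
    p,d=imaging.grab_frame(n); cv2.imwrite(f"pics/{n}1.png",cv2.cvtColor(p,cv2.COLOR_RGB2BGR)); np.savez(n+"1.npz",p=p,d=d)
E
```

```text
above t2.0 [432.7 183.8 249.9] F [-0.2  0.2 -0.1] w 1.002
down t3.3 [432.9 182.5  80.5] F [-0.6 -0.2  1.1] w 0.797
grip t3.7 [432.9 182.9  80.9] F [-1.  -1.1  7.7] w 0.381
lift t4.2 [432.5 182.8 110.2] F [-0.  -0.6 -4.3] w 0.379
```

View pics/scene1.png

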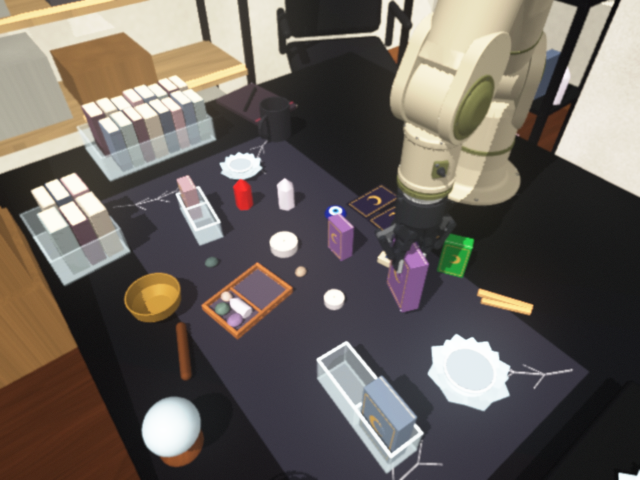

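```bash
cat >> rob.py <<'E'
def lower(pos,zend,thr=6,zmin=None,step=1.0):
    """step down to zend, stop early on contact"""
    f0=np.mean([telemetry.get_contact_force()[2] for _ in range(5)]); z=pos[2]
    while z>zend:
        z=max(z-step,zend); r.move_straight([pos[0],pos[1],z],rate=25)
        f=np.mean([telemetry.get_contact_force()[2] for _ in range(5)])
        if f-f0>thr: print("contact",z,f-f0); break
    return z
E
python3 - <<'E'
from rob import *
from station import imaging
import cv2
r.move_straight([432.5,182.5,235],rate=220)
r.move_straight([626.1,256.6,235],rot=list(rot(-4)),rate=250); st("over")
r.move_straight([626.1,256.6,92],rate=150); st("in")
z=lower([626.1,256.6,92],82); st("low")
for n in("top","scene"):
    p,d=imaging.grab_frame(n); cv2.imwrite(f"pics/{n}2.png",cv2.cvtColor(p,cv2.COLOR_RGB2BGR))
    if n=="scene": cv2.imwrite("pics/s2c.png",cv2.resize(p[200:480,260:540,::-1],None,fx=2.1,fy=2.1))
E
```

```text
over t6.0 [624.9 255.8 233.8] F [ 0.4 -0.5 -3.4] w 0.382
in t7.0 [626.7 256.8  93. ] F [ 1.  -0.7 -3.2] w 0.381
contact 83.0 10.41754489172964
low t9.3 [626.3 256.5  84. ] F [-1.  -0.6  7.2] w 0.383
```

View pics/s2c.png

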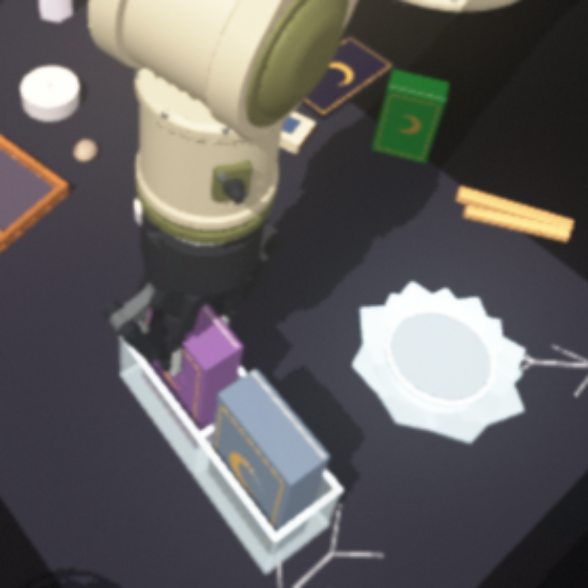

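```bash
python3 - <<'E'
from rob import *
from station import imaging
import cv2
r.move_straight([626.1,256.6,83.5],rate=25)
fingers.gripper_to(0.6); st("open")
r.move_straight([626.1,256.6,240],rate=200)
o=list(rot(-5))
r.movep([433.5,3,240],o); st("above pocket")
p,d=imaging.grab_frame("scene"); cv2.imwrite("pics/s3c.png",cv2.resize(p[200:480,260:540,::-1],None,fx=2.1,fy=2.1))
E
```

```text
open t10.0 [626.1 256.7  83.3] F [ 0.9 -0.5 -0. ] w 0.601
above pocket t12.1 [434.8   3.8 240. ] F [-0.5 -0.8 -0.2] w 0.597
```

View pics/s3c.png

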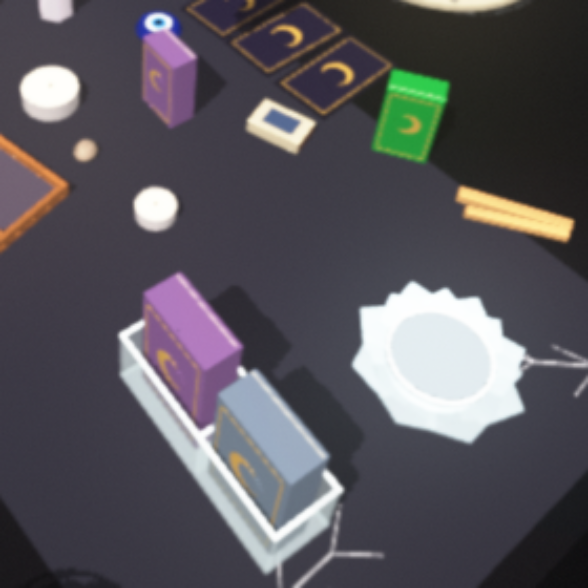

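```bash
python3 - <<'E'
from rob import *
from station import imaging
import cv2
fingers.gripper_to(0.75)
r.move_straight([433.5,3,50],rate=180); st("down")
fingers.gripper_to(0.0); st("grip")
r.move_straight([433.5,3,190],rate=180); st("lift")
B=[627.4,-232.4]
r.move_straight(B+[190],rot=list(rot(-8.7)),rate=250)
r.move_straight(B+[62],rate=130); st("in")
z=lower(B+[62],52); st("low")
p,d=imaging.grab_frame("scene"); cv2.imwrite("pics/s4c.png",cv2.resize(p[110:300,100:360,::-1],None,fx=2.5,fy=2.5))
E
```

```text
down t13.7 [433.7   3.   50.5] F [0.5 0.7 0.2] w 0.752
grip t14.1 [433.8   3.2  50.6] F [-0.4  0.5  7.1] w 0.318
lift t15.0 [433.    3.2 189.5] F [ 0.8  0.1 -1.6] w 0.319
in t17.5 [ 627.9 -232.7   62.8] F [-0.7 -0.4 -1.2] w 0.320
contact 53.0 7.469166281759316
low t19.8 [ 627.4 -232.4   53.8] F [-1.8  0.8  6.3] w 0.320
```

View pics/s4c.png

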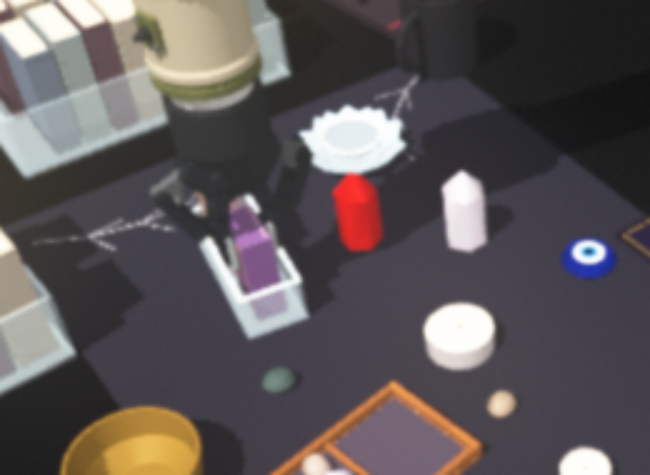

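```bash
python3 - <<'E'
from rob import *
from station import imaging
import cv2
B=[627.4,-232.4]
r.move_straight(B+[53.5],rate=25)
fingers.gripper_to(0.6); st("open")
r.move_straight(B+[190],rate=200)
A=[520.5,-78.5]
r.movep(A+[150],list(rot(90))); st("above cL")
p,d=imaging.grab_frame("scene"); cv2.imwrite("pics/s5c.png",cv2.resize(p[110:300,100:360,::-1],None,fx=2.5,fy=2.5))
fingers.gripper_to(1.0)
r.move_straight(A+[5],rate=120); st("down")
fingers.gripper_to(0.0); st("grip")
r.move_straight(A+[35],rate=80); st("lift")
p,d=imaging.grab_frame("scene"); cv2.imwrite("pics/s6c.png",cv2.resize(p[110:300,160:420,::-1],None,fx=2.5,fy=2.5))
E
```

```text
open t20.4 [ 627.4 -232.4   53.4] F [0.2 1.  0.5] w 0.596
above cL t22.3 [520.8 -79.1 149.5] F [ 0.9  0.2 -0.7] w 0.603
down t24.1 [520.8 -78.6   5.5] F [0.6 0.7 0. ] w 1.002
grip t24.5 [520.8 -78.5   6.1] F [-1.7  0.7 11.7] w 0.653
lift t25.1 [520.7 -78.6  35.3] F [-0.9 -0.6  0.3] w 0.648
```

View pics/s5c.png

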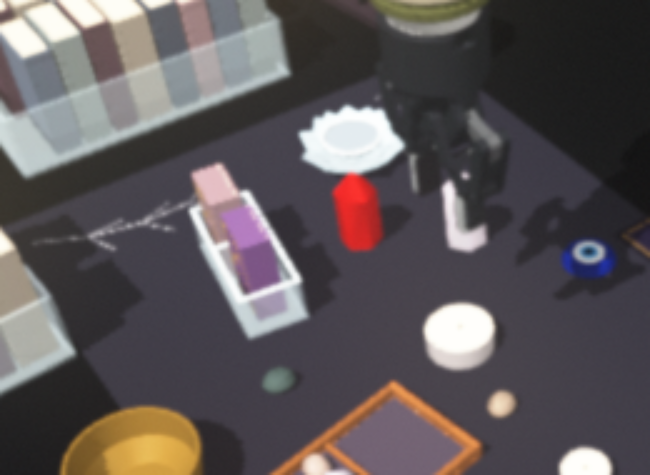

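View pics/s6c.png

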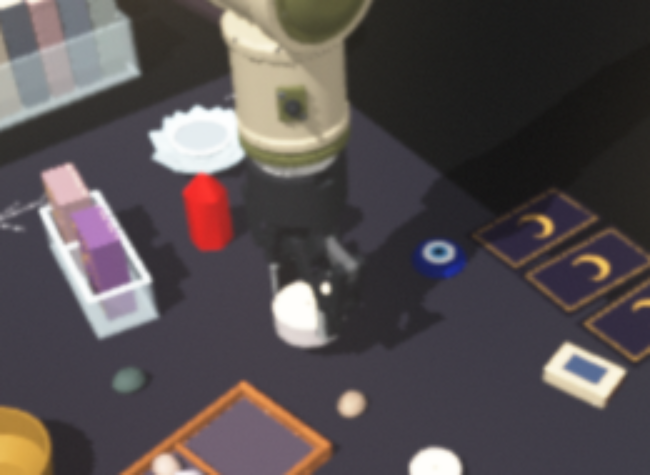

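```bash
python3 - <<'E'
from meas import *
from rob import *
for n in("scene","top"):
    p,d=imaging.grab_frame(n); C=cloud(n,d); H,S,V=cv2.split(cv2.cvtColor(p,cv2.COLOR_RGB2HSV))
    m=(V>130)&(S<70)&(abs(C[...,0]-522)<45)&(abs(C[...,1]+78)<45)&(C[...,2]>24)&(C[...,2]<70)
    print(n,m.sum())
    if m.sum()<20: continue
    t=m&(V>200)
    q=C[t&(C[...,2]>44)]; A=np.c_[q[:,:2]-[520,-78],np.ones(len(q))]; print(len(q),"plane",np.linalg.lstsq(A,q[:,2],rcond=None)[0].round(3), q.min(0),q.max(0))
    P=C[m]; print(np.percentile(P,[1,50,99],axis=0).round(1))
    cv2.imwrite(f"pics/{n}7.png",cv2.resize(p[180:290,230:350,::-1] if n=="scene" else p[180:290,300:420,::-1],None,fx=5,fy=5))
st()
E
```

```text
scene 420
286 plane [-2.2000e-02  2.1000e-02  5.0278e+01] [ 493.98048016 -106.98493907   44.05778549] [549.84050132 -46.95936     69.66096616]
[[ 497.6 -110.    30.9]
 [ 532.6  -75.2   49.4]
 [ 549.4  -43.    67.5]]
top 0
 t25.2 [520.3 -78.5  34.6] F [-0.1  0.8  0.1] w 0.655
```

View pics/scene7.png

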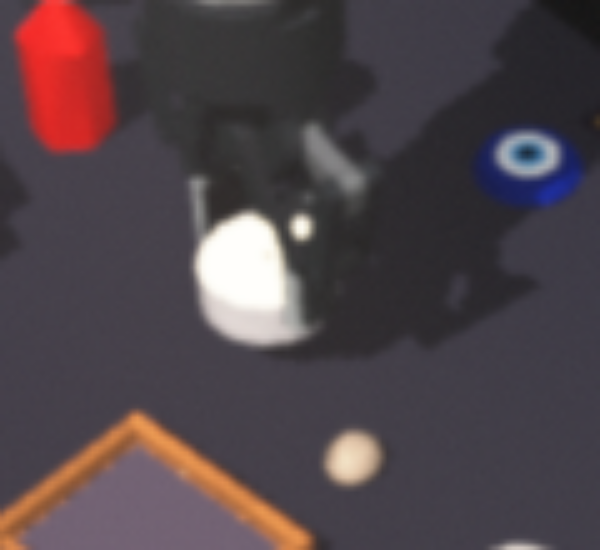

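```bash
python3 - <<'E'
from rob import *
from station import imaging
import cv2
A=[520.5,-78.5];B=[451,358]
r.move_straight(A+[190],rate=200)
r.move_straight(B+[190],rate=250); st("over")
r.move_straight(B+[38],rate=130); st()
z=lower(B+[38],28,thr=3); st("low")
p,d=imaging.grab_frame("scene"); cv2.imwrite("pics/s8c.png",cv2.resize(p[290:440,380:580,::-1],None,fx=3.5,fy=3.5))
E
```

```text
over t28.1 [451.4 356.7 190. ] F [ 0.6 -0.9 -0.7] w 0.654
 t29.4 [451.4 358.3  38.7] F [ 0.2 -0.   0.2] w 0.652
contact 30.0 3.2506455168563475
low t31.4 [451.1 358.1  30.2] F [0.5 0.2 3.5] w 0.650
```

View pics/s8c.png

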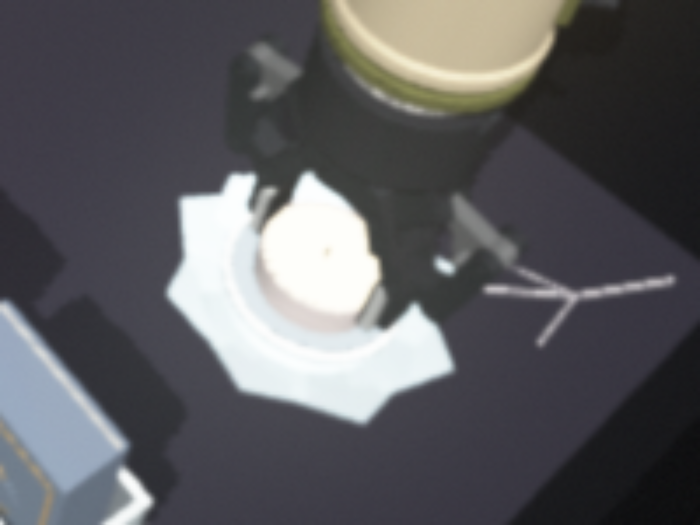

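Contact is at the expected height. I'll release the large candle, then pick up the small one.

```bash
python3 - <<'E'
from rob import *
from station import imaging
import cv2
B=[451,358]
fingers.gripper_to(0.82); st("open")
r.move_straight(B+[190],rate=180)
A=[527,99]
r.movep(A+[150],list(rot(90,True))); st("above cS")
p,d=imaging.grab_frame("scene"); cv2.imwrite("pics/s9c.png",cv2.resize(p[290:440,380:580,::-1],None,fx=3.5,fy=3.5)); np.savez("scene9.npz",p=p,d=d)
fingers.gripper_to(0.75)
r.move_straight(A+[6.5],rate=120); st("down")
fingers.gripper_to(0.0); st("grip")
r.move_straight(A+[36.5],rate=80); st("lift")
p,d=imaging.grab_frame("scene"); cv2.imwrite("pics/s10c.png",cv2.resize(p[230:350,270:410,::-1],None,fx=5,fy=5))
E
```

```text
open t31.7 [451.  358.   29.9] F [-0.5  0.1  1. ] w 0.821
above cS t34.1 [526.6  99.5 149.4] F [-0.4  0.4 -0.3] w 0.823
down t35.8 [527.1  99.    6.7] F [ 0.6 -0.1  0.5] w 0.753
grip t36.1 [527.2  99.3   7.3] F [-0.9  0.4  8.2] w 0.415
lift t36.7 [527.   99.4  36.5] F [ 0.1  0.5 -0.4] w 0.411
```

View pics/s9c.png

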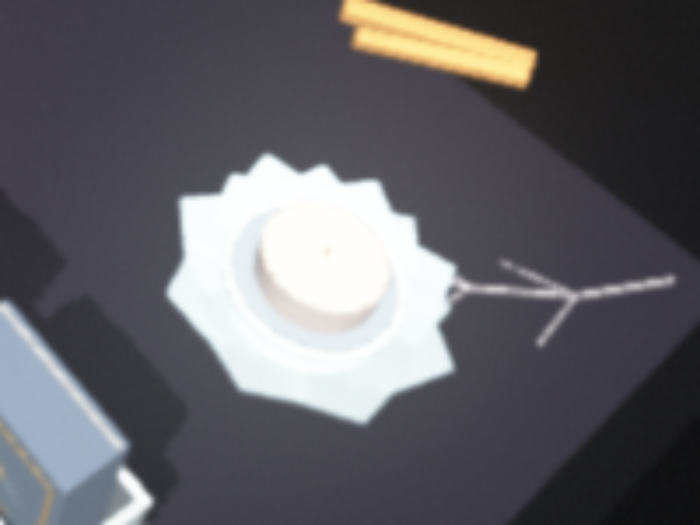

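View pics/s10c.png

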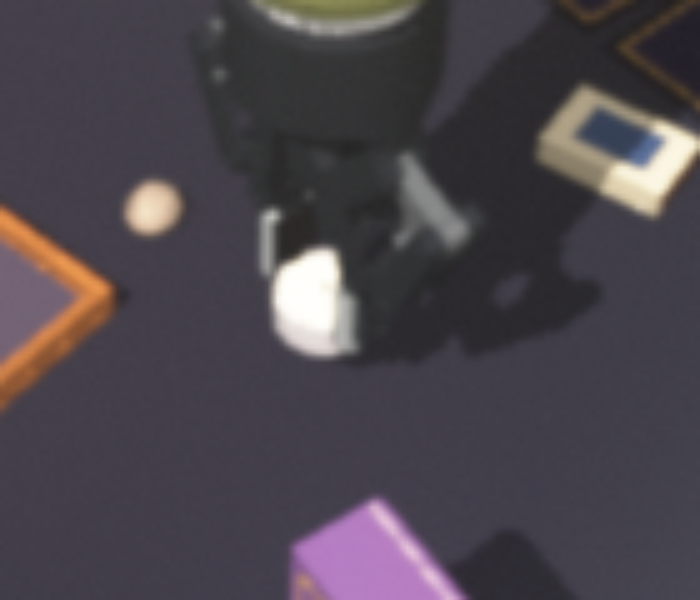

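```bash
python3 - <<'E'
from rob import *
from station import imaging
import cv2
A=[527,99];B=[451,-366.5]
r.move_straight(A+[170],rate=200)
r.move_straight(B+[170],rate=280); st("over")
r.move_straight(B+[39],rate=130); st()
z=lower(B+[39],29.5,thr=3); st("low")
p,d=imaging.grab_frame("scene"); cv2.imwrite("pics/s11c.png",cv2.resize(p[120:220,180:320,::-1],None,fx=5,fy=5))
E
```

```text
over t39.4 [ 451.3 -365.2  169.8] F [-0.6 -0.1 -0.5] w 0.410
 t40.5 [ 451.2 -366.8   39.6] F [ 0.4 -0.5 -0.2] w 0.410
contact 31.0 4.827110562607475
low t42.5 [ 451.1 -366.5   31.3] F [-0.6  0.2  4.7] w 0.411
```

View pics/s11c.png

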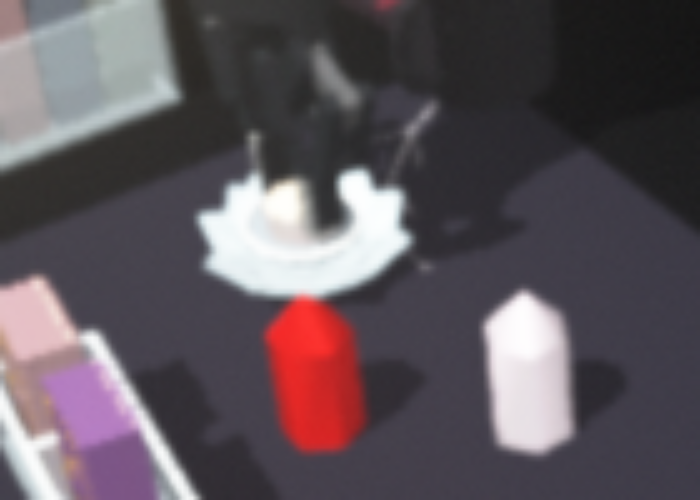

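```bash
python3 - <<'E'
from rob import *
from station import imaging
import cv2
B=[451,-366.5]
fingers.gripper_to(0.6); st("open")
r.move_straight(B+[190],rate=180)
A=[434.5,-189.5]
r.movep(A+[190],list(rot(91,True))); st("above tower")
p,d=imaging.grab_frame("scene"); cv2.imwrite("pics/s12c.png",cv2.resize(p[120:220,180:320,::-1],None,fx=5,fy=5))
fingers.gripper_to(0.8)
r.move_straight(A+[22],rate=130); st("down")
fingers.gripper_to(0.0); st("grip")
r.move_straight(A+[52],rate=80); st("lift")
p,d=imaging.grab_frame("scene"); cv2.imwrite("pics/s13c.png",cv2.resize(p[120:240,210:350,::-1],None,fx=5,fy=5))
E
```

```text
open t42.9 [ 451.  -366.4   30.9] F [0.6 0.6 0.7] w 0.598
above tower t44.6 [ 434.8 -189.8  189.8] F [-0.1 -0.2  0.3] w 0.600
down t46.5 [ 434.6 -189.6   22.2] F [ 1.  -0.6  0.2] w 0.801
grip t46.9 [ 434.8 -189.5   22.5] F [-0.1 -0.4  5.4] w 0.393
lift t47.4 [ 434.7 -189.2   51.9] F [ 0.7 -0.  -1.8] w 0.390
```

View pics/s12c.png

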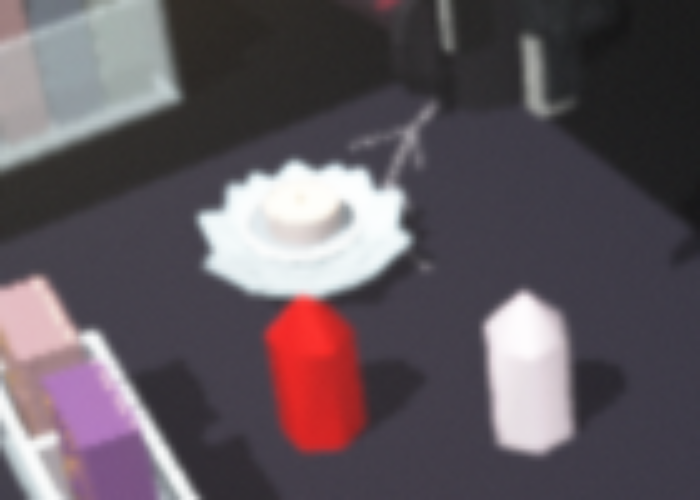

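View pics/s13c.png

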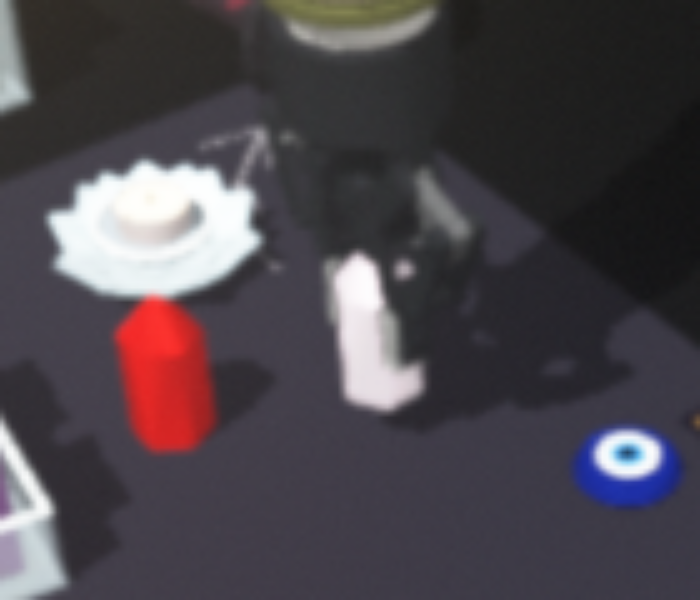

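```bash
python3 - <<'E'
from rob import *
from station import imaging
import cv2
A=[434.5,-189.5];B=[624.3,-10.7]
r.move_straight(A+[170],rate=180)
r.move_straight(B+[170],rot=list(rot(100.5,True)),rate=220); st("over")
r.move_straight(B+[38],rate=130); st()
z=lower(B+[38],27,thr=5); st("low")
p,d=imaging.grab_frame("scene"); cv2.imwrite("pics/s14c.png",cv2.resize(p[220:340,190:330,::-1],None,fx=5,fy=5))
E
```

```text
over t49.6 [623.3 -11.9 170. ] F [-0.7 -0.5 -1.4] w 0.385
 t50.7 [624.8 -10.9  38.7] F [-0.9  0.4 -1.9] w 0.386
contact 28.0 7.616176164604832
low t53.2 [624.4 -10.7  28.6] F [-1.8  0.1  5.7] w 0.388
```

View pics/s14c.png

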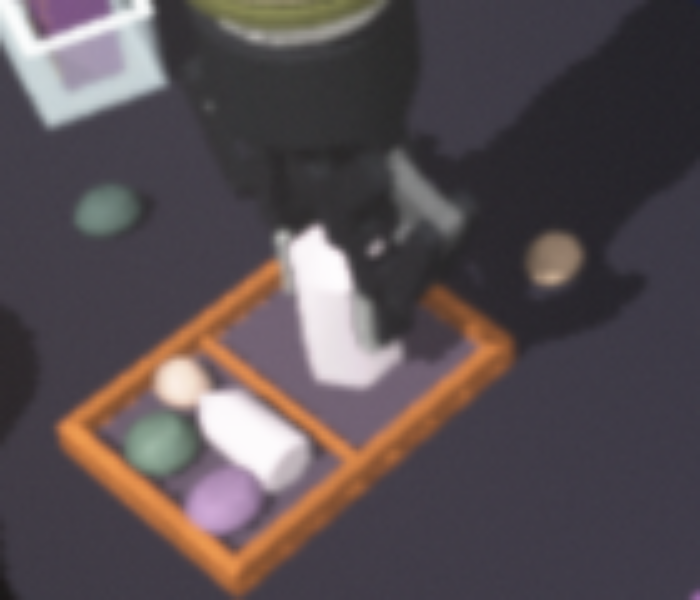

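Release, retreat clear of the top view and measure everything.

```bash
python3 - <<'E'
from rob import *
from station import imaging
import cv2
B=[624.3,-10.7]
fingers.gripper_to(0.62); st("open")
r.move_straight(B+[230],rate=180)
r.movep([300,480,300],list(rot(68))); st("away")
for n in("top","scene"):
    p,d=imaging.grab_frame(n); np.savez(n+"9.npz",p=p,d=d); cv2.imwrite(f"pics/{n}_end.png",p[:,:,::-1])
E
cat > m3.py <<'E'
from meas import *
for n in("top","scene"):
    f=np.load(n+"9.npz");p=f['p'];C=cloud(n,f['d']);X,Y,Z=[C[...,i] for i in range(3)]
    H,S,V=cv2.split(cv2.cvtColor(p,cv2.COLOR_RGB2HSV));print("==",n)
    vio=(H>130)&(H<160)&(S>60)&(V>115)
    for nm,c,h in(("tarot",(626.1,256.6),126),("pocket",(627.4,-232.4),89)):
        m=vio&(abs(Z-h)<7)&(np.hypot(X-c[0],Y-c[1])<70); print(nm,rect(plane(n,cnt(m),h)[:,:2]),"z",Z[m].mean().round(1))
    for nm,c,h,rr in(("cL",(451,358),46,29),("cS",(451,-366.5),40,19)):
        m=(np.hypot(X-c[0],Y-c[1])<rr+8)&(Z>(h+25)/2+2); q=C[m&(Z>h-4)]; k=plane(n,cnt(m),h)[:,:2]; cc,R=cv2.minEnclosingCircle(k.astype(np.float32)); print(nm,np.round(cc,1),round(2*R,1),"top z",np.median(q[:,2]).round(1))
        A=np.c_[q[:,:2]-c,np.ones(len(q))];print("  tilt",np.linalg.lstsq(A,q[:,2],rcond=None)[0][:2].round(3))
    m=(np.hypot(X-624.3,Y+10.7)<32)&(Z>54)
    k=plane(n,cnt(m),64)[:,:2]; print("tower",rect(k),"zmax",np.percentile(Z[m],99).round(1),"apex",C[m&(Z>78)].mean(0).round(1))
E
python3 m3.py
```

```text
open t53.6 [624.4 -10.7  28. ] F [-0.5 -0.5  0.4] w 0.621
away t57.0 [301.  479.3 299.8] F [ 0.3 -0.4 -0.2] w 0.618
== top
tarot (array([624.6, 255. ]), array([33.8, 72.3]), -4.8) z 125.4
pocket (array([ 624.5, -232.1]), array([27. , 51.5]), -8.3) z 87.9
cL [448.3 357.3] 60.7 top z 44.7
  tilt [ 0.    -0.001]
cS [ 449.7 -363.9] 39.5 top z 38.2
  tilt [-0.003  0.01 ]
tower (array([622.5,  -9.7]), array([34.6, 37.5]), 46.5) zmax 84.1 apex [622.8  -9.   81.1]
== scene
tarot (array([628.2, 257. ]), array([34.8, 75.7]), -4.1) z 126.1
pocket (array([ 630.4, -229.7]), array([25.9, 59.1]), -8.2) z 89.0
cL [452.7 359.8] 63.1 top z 45.0
  tilt [ 0.005 -0.002]
cS [ 455.1 -363.3] 45.2 top z 39.1
  tilt [0.011 0.006]
tower (array([626.7,  -7. ]), array([35.4, 45.8]), -31.9) zmax 84.2 apex [627.2  -7.4  81. ]
```

View pics/top_end.png

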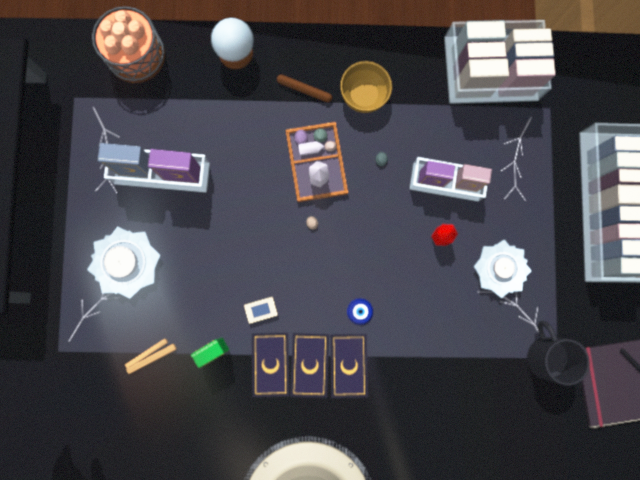

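View pics/scene_end.png

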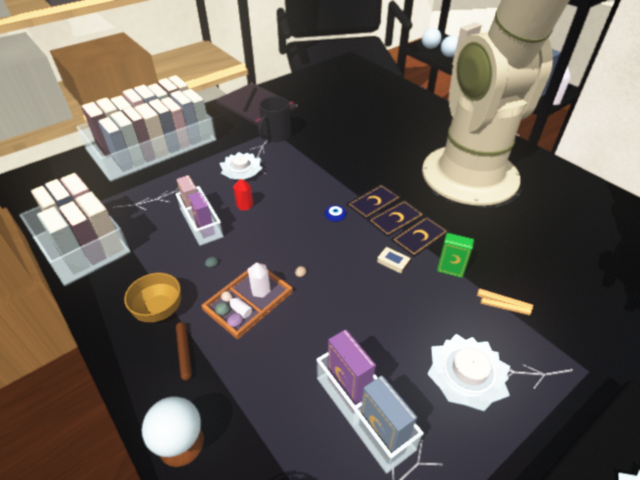

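```bash
python3 - <<'E'
from meas import *
for n in("top","scene"):
    f=np.load(n+"0.npz");p=f['p'];C=cloud(n,f['d'])
    H,S,V=cv2.split(cv2.cvtColor(p,cv2.COLOR_RGB2HSV))
    for c,rr in(((451,358),39),((451,-366.5),28)):
        R=np.hypot(C[...,0]-c[0],C[...,1]-c[1]); 
        a=np.median(S[R<rr-8]);b=np.median(S[(R>rr+1)&(R<rr+7)])
        m=(cv2.blur(S,(3,3))>(a+b)/2)&(R<rr+6)
        m=cv2.morphologyEx(m.astype(np.uint8),cv2.MORPH_OPEN,np.ones((5,5)))
        k=cv2.convexHull(plane(n,cnt(m),24.5)[:,:2].astype(np.float32)); e=cv2.fitEllipse(k); print(n,a,b,"seat",np.round(e[0],1),np.round(e[1],1))
E
python3 - <<'E'
from h import *
for n,(a,b,c,d) in {"top":(230,295,85,165),"scene":(325,420,420,520)}.items():
    p=np.load(f"{n}9.npz")['p'];cv2.imwrite(f"pics/z_{n}.png",cv2.resize(p[a:b,c:d,::-1],None,fx=6,fy=6))
p=np.load("top9.npz")['p'];cv2.imwrite("pics/z_s.png",cv2.resize(p[235:300,465:540,::-1],None,fx=7,fy=7))
E
```

```text
top 28.0 12.0 seat [450.6 358.8] [72.7 75.1]
top 25.0 9.0 seat [ 450.6 -368.3] [50.4 51.5]
scene 13.0 3.0 seat [450.3 357.3] [72.5 73.9]
scene 13.0 8.0 seat [ 450.1 -369.8] [35.8 44.8]
```

View pics/z_top.png

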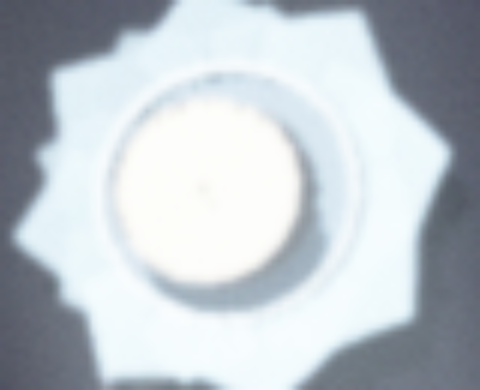

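View pics/z_s.png

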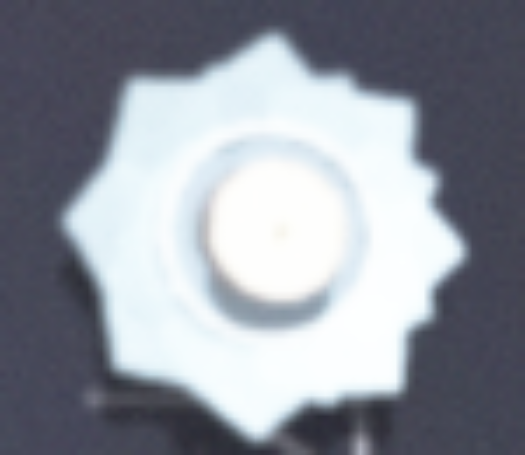

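```bash
python3 - <<'E'
from h import *
c=lambda x,y,s,u,v:((x+.5)/s-.5+u,(y+.5)/s-.5+v)
print("cL wick",plane("top",[c(203,190,6,85,230)],46)[0].round(1),"seat",plane("top",[c(230,191,6,85,230)],25.5)[0].round(1))
print("cS wick",plane("top",[c(280,230,7,465,235)],40)[0].round(1),"seat",plane("top",[c(270,232,7,465,235)],25.5)[0].round(1))
p=np.load("scene9.npz")['p']
cv2.imwrite("pics/zz.png",np.hstack([cv2.resize(p[325:415,420:520,::-1],(600,540))]))
cv2.imwrite("pics/zy.png",cv2.resize(p[145:185,210:270,::-1],None,fx=10,fy=10))
E
```

```text
cL wick [449.2 359.5  46. ] seat [450.5 357.1  25.5]
cS wick [ 450.4 -365.5   40. ] seat [ 450.8 -367.5   25.5]
```

View pics/zz.png

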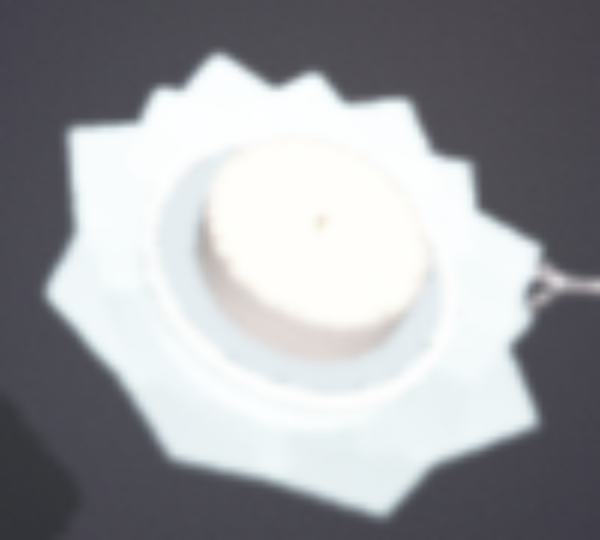

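View pics/zy.png

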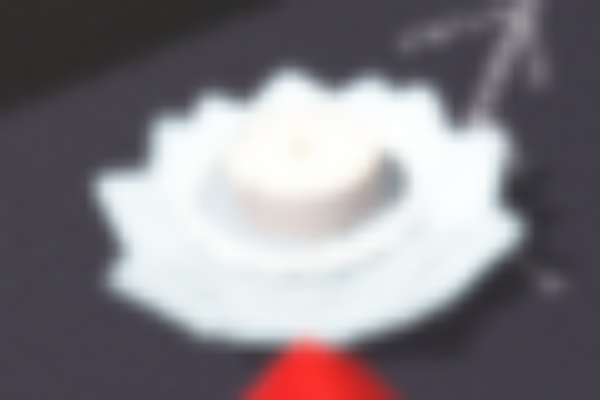

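```bash
python3 - <<'E'
from rob import *
from station import finish_job
st("before"); print(finish_job())
E
```

```text
before t57.1 [300.9 479.4 299.8] F [-0.  -0.5  0.2] w 0.619
the job is handed in; nothing more can be done
None
```

I put all five things back in the order asked and handed the job in at about 57 s. No verdict is reported, so the results below are my own checks. Neither the red tower nor the green deck was touched.

The last pictures from both cameras showed everything upright, let go and clear of the arm:

| Thing | Where it ended up |
|---|---|
| Tarot deck | Square in its bay, top at about 126 mm, within about 2 mm of the bay's centre |
| Pocket deck | Square in its bay, top at about 88–89 mm, within about 3 mm of the centre |
| Large tealight | Level on its seat, about 2–3 mm from the centre |
| Small tealight | Level on its seat, about 2 mm off by the wick; one outline fit put it about 4 mm off |
| Crystal tower | Point up, about 2 mm from the middle of the clear half |

**Force:** Force readings, taken between moves only, peaked at about 12 N. The highest came when the fingers closed on the large tealight.

**Readings that disagreed:**
- **Cameras:** The two views differed by about 2–5 mm throughout. I averaged them or favoured the top one.
- **Grip width:** It read 1–3 mm under the given sizes for the two decks and the tealights. The pictures taken after each lift showed them held level.
- **Filed decks:** Both sat about 3–4 mm off-centre across their bays, so I placed by the bin rims instead.

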